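# Empty the loaded tip-out bins

### The job

Two of the four closed tip-out bins in the rack hold an iron cloth weight. Lift each bin a little by the bar at its back to feel whether it is heavy, tip only the two loaded bins right over so that their weights drop into the blue-green tray, and leave those two tipped over and the empty ones standing upright. Leave the jar and the printing block at the ends of the rack where they are.

Things in the scene. Friction and masses are not known exactly. Their poses are not given: they have to be found in the camera images.
- rack: wooden rack of four sheet-metal tip-out bins, fixed to the table: plinth 92 mm deep, 500 mm wide, 135 mm high between two dark end cheeks 175 mm high (520 mm over all). Origin on the table straight below the middle of the hinge line; x points forward, the way the bins tip (away from the robot, to the tray), y along the row to the left, z up
- rack_hinge (a point): middle of the hinge line that all bins share, along the rack's y, 145 mm above the table. A bin has no spring: released below about 0.5 rad it sinks back upright, beyond about 1.1 rad it falls on to its stop at 1.75 rad, mouth down, and stays (lightly damped). Moment about the hinge that keeps a bin just off the plinth: about 0.09 N m if empty, 0.3 to 0.5 N m if loaded
- rack_row (a point): on the plinth under the middle of the row, 45 mm behind the hinge line. Two bins, different ones each time, hold one loose iron cloth weight each (0.6 to 0.8 kg, 46 x 70 x 26 mm) and two are empty; they look alike. A loose flap hides each mouth on the tray side and swings open by itself. Lifting a bin up to 0.35 rad counts as feeling it, more as tipping it
- bin1 (a joint): tip angle (rad) of bin1, the leftmost bin, centred at rack y = +172.5 mm: 0 = upright on the plinth, grows as it tips forward about the hinge line at its front lower edge, stop at 1.75. Closed metal bin 90 mm deep, 100 mm wide, 80 mm high, 0.2 kg empty
- bin1_bar (a point): middle of bin1's round handle bar, 12 mm thick, 68 mm long along the rack's y, held at its ends by two thin arms; free behind (robot side), above and below. Bin upright: 115 mm behind and 98 mm above the hinge line (243 mm above the table), 25 mm behind the bin's back wall. Turns with the bin
- bin2 (a joint): tip angle (rad) of bin2, the second from the left bin, centred at rack y = +57.5 mm: 0 = upright on the plinth, grows as it tips forward about the hinge line at its front lower edge, stop at 1.75. Closed metal bin 90 mm deep, 100 mm wide, 80 mm high, 0.2 kg empty
- bin2_bar (a point): middle of bin2's round handle bar, 12 mm thick, 68 mm long along the rack's y, held at its ends by two thin arms; free behind (robot side), above and below. Bin upright: 115 mm behind and 98 mm above the hinge line (243 mm above the table), 25 mm behind the bin's back wall. Turns with the bin
- bin3 (a joint): tip angle (rad) of bin3, the third from the left bin, centred at rack y = -57.5 mm: 0 = upright on the plinth, grows as it tips forward about the hinge line at its front lower edge, stop at 1.75. Closed metal bin 90 mm deep, 100 mm wide, 80 mm high, 0.2 kg empty
- bin3_bar (a point): middle of bin3's round handle bar, 12 mm thick, 68 mm long along the rack's y, held at its ends by two thin arms; free behind (robot side), above and below. Bin upright: 115 mm behind and 98 mm above the hinge line (243 mm above the table), 25 mm behind the bin's back wall. Turns with the bin
- bin4 (a joint): tip angle (rad) of bin4, the rightmost bin, centred at rack y = -172.5 mm: 0 = upright on the plinth, grows as it tips forward about the hinge line at its front lower edge, stop at 1.75. Closed metal bin 90 mm deep, 100 mm wide, 80 mm high, 0.2 kg empty
- bin4_bar (a point): middle of bin4's round handle bar, 12 mm thick, 68 mm long along the rack's y, held at its ends by two thin arms; free behind (robot side), above and below. Bin upright: 115 mm behind and 98 mm above the hinge line (243 mm above the table), 25 mm behind the bin's back wall. Turns with the bin
- tray: blue-green open tray fixed to the table right in front of the rack, 175 x 520 x 50 mm high, walls 5 mm; it catches what the bins drop. Origin under its centre, axes as the rack's
- block_c: carved wooden printing block 150 x 60 x 28 mm with a bar grip on top (50 mm high in all), beside the rack's right end. Origin at the middle of its underside; not part of the job
- jar: capped amber jar, 68 mm across, 95 mm high, beside the rack's left end. Origin at the middle of its underside; not part of the job

How it is judged (in metres and radians):
At the end, for the whole second after the job is handed in: Two bins stand tipped over (beyond 1.45 rad) and the other two upright (below 0.1 rad); both iron weights lie in the tray (it carries more than 9.5 N) (((value of joint each of bin2, bin1 above 1.45 rad and value of joint each of bin3, bin4 below 0.1 rad) or (value of joint each of bin3, bin1 above 1.45 rad and value of joint each of bin2, bin4 below 0.1 rad) or (value of joint each of bin3, bin2 above 1.45 rad and value of joint each of bin1, bin4 below 0.1 rad) or (value of joint each of bin4, bin1 above 1.45 rad and value of joint each of bin2, bin3 below 0.1 rad) or (value of joint each of bin4, bin2 above 1.45 rad and value of joint each of bin1, bin3 below 0.1 rad) or (value of joint each of bin4, bin3 above 1.45 rad and value of joint each of bin1, bin2 below 0.1 rad)) and contact force between tray and anything else above 9.5 N); the robot touches nothing.
It fails at once if an empty bin is tipped beyond a feeling lift (0.4 rad), or an emptied bin is brought back ((value of joint bin1 between 0.4 and 0.48 rad and contact force between bin1_c0 and anything else below 0.2 N) or (value of joint bin2 between 0.4 and 0.48 rad and contact force between bin2_c0 and anything else below 0.2 N) or (value of joint bin3 between 0.4 and 0.48 rad and contact force between bin3_c0 and anything else below 0.2 N) or (value of joint bin4 between 0.4 and 0.48 rad and contact force between bin4_c0 and anything else below 0.2 N)).
It fails at once if the printing block beside the rack or the jar is pushed more than 40 mm (distance of any of block_c, jar from where it was at the start of the episode above 0.04 m).
It fails at once if the jar or the printing block beside the rack is knocked over (angle between any of block_c, jar's own z axis and vertical above 0.6 rad).
It also fails if it takes over 64 s, if anything falls off the work surface, if the arm or the gripper's body presses on something with over 40 N, if the wrist force passes 120 N, or if a joint passes its speed limit or range.

### The arm

A 6-joint arm with a two-finger parallel gripper is mounted at the origin on the work surface. World frame = base frame: x ahead of the robot, y to its left, z up, the work surface at z = 0. Lengths are in m, angles in degrees, forces in N, time in s.
With the tool pointing down it reaches from about 0.35 to 0.95 m from the base axis. Payload 17.4 kg.
Tool frame: the origin (TCP) lies on the mounting face of the last link; the fingertips stand 186 mm ahead of it and the grasp point (between the pads) lies 167 mm ahead of it (bot.nose_length is the z of the fingertips in the tool frame, in m); z points along the fingers, y is the line along which they close (so a half turn about z gives the same grasp; the last joint's range is limited). The gripper opens to 93 mm and grips with 3 to 60 N. Pads are 15 mm wide; open, the fingers measure 128 mm over their backs; the gripper's body (75 mm by 188 mm) begins 65 mm behind the grasp point.
Start: joints at [-66.967, 6.646, 82.598, -0, 90.757, -2.166], TCP at [0.287, -0.611, 0.405] pointing down, gripper open.
Joint ranges: [-162.19, 162.19], [-47.58, 125.68], [4.15, 143.07], [-65.23, 245.23], [0.69, 171.88], [-170.13, 170.13]. Speed limits (degrees/s): [108.29, 108.29, 127.2, 180, 180, 180].

### API

Orientations are given as a 3x3 rotation matrix whose columns are the frame's x, y, z axes.
In Python, from station import bot, get_image, spot_in, mark_of gives the robot as it stands.
- The arm moves only by the tool jog_arm, never from a script. Its argument "deltas" is a list that holds one entry, the list of rows, each a list of 7 numbers: the closure, from -1 (fully open) to 1 (shut), then the shift along the tool's x, y, z in cm, then the turn, a rotation vector about the tool's x, y, z in degrees. A call has 1 to 8 rows; each row shifts and turns the commanded pose from where the row before left it, along the tool's axes as they then stand; what a row does not reach is not made up. A row lasts 1/10 s, in which the tool goes at most 50 mm and 8.59 degrees, less where a joint would pass 70% of its speed; a pose out of reach is approached as far as the arm can. A call is refused whole if a number of a shift passes 5 or a number of a turn 8.59, either way. A call with a gripper value outside its range is refused whole. The fingers move at their own pace and stop on an object; "force" is the grip in N (left out, the last holds). Time passes only in rows, so rows that do not move let the fingers close. It gives the time, the measured TCP pose, the force, the opening and the grip force at its end, in the units of the state.
- bot.observe(): the state, without advancing time (a new reading comes with each control period).
- get_image(name): name is "scene" or "side" or "wrist"; returns a dict with "color" (420x560x3 uint8, blue, green, red), "vertical_fov" (degrees; the focal length in pixels is half the picture's height over the tangent of half this angle, whatever the lens; pixels are square), "cx", "cy" (the principal point, pixels), "R" (3x3) and "t" (3): a world point X has camera coordinates R X + t; the wrist camera has in their place "T_tool_cam" (4x4, takes a point from camera to tool coordinates, whose origin is the TCP and whose axes are the flange's). Camera axes: x right, y down, z forward; pixel columns grow to the right and rows downward; lengths in m; the calibration is good to about 2 mm. The wrist camera is an equidistant fisheye: a pixel r from the principal point sees the ray r / f radians off the axis. A picture is of the moment at which its call begins: read the wrist's pose just before it. There is no depth.
- bot.hand_in(): hands the job in; it is judged then, once.
Trained networks look in a picture, given as the dict that the camera call returned (one of the last four; its "shot" number tells which), for a name from the list of things; names that differ only in an ending like _2 or _b are one class to them, and where a whole thing is asked for, a point or a joint stands for the part that bears it (a point fixed in the world has none). Each returns a list of dicts, best first, with "confidence" (0 to 1); they miss things now and then, are a little off and sometimes report something else, mostly with a low value. They report only what shows in the picture. A call takes as long as a camera call.
- spot_in(picture, query): "rect" ([left, top, right, bottom] in pixels, round what is visible of it).
- mark_of(picture, query): "location" ([row, column] in pixels: a listed point, or the origin of a listed thing).
The state is a dict: "time_s": time; "joints": joint angles; "qvel": joint speeds; "tau": joint torques, N m; "ee_pos": TCP position; "ee_rot": TCP orientation; "contact_force": force on the tool from outside, world axes, zero at the start; "torque": the same for the moment, N m; "gripper_width": opening from 0.0 (shut) to 1.0 (fully open); "grasp_force": force on a finger pad.
Only numpy, scipy, OpenCV 4.12 (cv2) and the standard library are available. Lean on these libraries where they do the work, as an engineer would, in place of code of your own. Each camera call takes 0.05 s, during which the arm holds its last target. There are 200 camera calls.

## Working session

There is one attempt and no reset: what is moved stays moved. The work goes in short steps, Python scripts to look and compute and a tool call to move; the robot and the scene stay as the last step left them, time stands still between calls to the robot, and variables do not carry over. Pictures are saved under pics/ and viewed, at most 10 in all, crops included, and the job is handed in when it is done.

Besides the shell and the picture viewer there is one more tool, called after "Request:" by a JSON object that holds its "api" and its "payload", one argument or row to a line. jog_arm: Moves the arm, as the interface text tells. Its arguments: {"type":"object","properties":{"deltas":{"type":"array","items":{"type":"array","items":{"type":"array","items":{"type":"number"}}}},"force":{"type":"number"}},"required":["deltas"]}

```bash
mkdir -p pics; cat > h.py <<'E'
import numpy as np, cv2
from station import bot, get_image, spot_in, mark_of
def K(p):
    f=p["color"].shape[0]/2/np.tan(np.radians(p["vertical_fov"]/2)); return f
def ray(p,rc):
    f=K(p); d=np.array([(rc[1]-p["cx"])/f,(rc[0]-p["cy"])/f,1.]); R=np.array(p["R"]);t=np.array(p["t"])
    return -R.T@t, R.T@(d/np.linalg.norm(d))
def atz(p,rc,z):
    o,d=ray(p,rc); return o+d*(z-o[2])/d[2]
E
python3 - <<'E'
from h import *
np.set_printoptions(precision=4,suppress=True)
for n in ("scene","side"):
    p=get_image(n); cv2.imwrite(f"pics/{n}0.png",p["color"])
    for q,z in [("rack_hinge",.145),("rack_row",.135),("rack",0),("tray",0),("bin1_bar",.243),("bin2_bar",.243),("bin3_bar",.243),("bin4_bar",.243),("jar",0),("block_c",0)]:
        for m in mark_of(p,q)[:4]:
            print(n,q,round(m["confidence"],2),np.round(m["location"],1),atz(p,m["location"],z))
s=bot.observe();print(s)
E
```

```text
scene rack_hinge 0.94 [201.6 261.1] [0.5483 0.0139 0.145 ]
scene rack_row 0.86 [191.6 248.9] [0.5008 0.0054 0.135 ]
scene rack 0.91 [234.7 263.7] [0.5525 0.016  0.    ]
scene tray 0.82 [267.  279.1] [0.655  0.0046 0.    ]
scene tray 0.27 [193.6 251. ] [0.4153 0.0494 0.    ]
scene bin1_bar 0.64 [114.4 293. ] [0.4174 0.1749 0.243 ]
scene bin2_bar 0.88 [132.9 254.2] [0.4278 0.0624 0.243 ]
scene bin2_bar 0.24 [264.7 275.4] [ 0.755 -0.064  0.243]
scene bin3_bar 0.71 [152.6 210. ] [ 0.4349 -0.0543  0.243 ]
scene bin4_bar 0.8 [173.7 163.6] [ 0.4429 -0.1681  0.243 ]
scene jar 0.71 [178.8 355.5] [ 0.5148  0.3401 -0.    ]
scene block_c 0.58 [276.1 139.3] [ 0.5085 -0.3089  0.    ]
side rack_hinge 0.61 [203.9 364.8] [ 0.4395 -0.139   0.145 ]
side rack_row 0.86 [226.7 313.4] [0.5054 0.0025 0.135 ]
side bin1_bar 0.77 [242.6 305.7] [0.4223 0.1665 0.243 ]
side bin1_bar 0.63 [212.6 327.9] [0.4368 0.0552 0.243 ]
side bin2_bar 0.57 [212.9 330.6] [0.4313 0.0527 0.243 ]
side bin3_bar 0.75 [186.9 353.7] [ 0.4378 -0.0632  0.243 ]
side bin3_bar 0.49 [243.9 302.8] [0.425  0.1732 0.243 ]
side bin4_bar 0.71 [160.1 374.9] [ 0.4509 -0.1969  0.243 ]
side jar 0.65 [352.6 220.7] [0.5246 0.3484 0.    ]
side block_c 0.93 [207.1 363.1] [ 0.5171 -0.3001  0.    ]
{'time_s': 1.1, 'joints': array([-66.9657,   6.648 ,  82.5955,   0.0002,  90.758 ,  -2.1664]), 'qvel': array([0.0789, 0.0365, 0.0499, 0.0291, 0.0237, 0.0517]), 'tau': array([ -0.0015, -72.1029, -62.2757,   0.078 ,   0.0185,   0.    ]), 'ee_pos': array([ 0.2874, -0.6108,  0.4047]), 'ee_rot': array([[ 0.9048,  0.4258, -0.    ],
       [ 0.4258, -0.9048,  0.    ],
       [ 0.    , -0.    , -1.    ]]), 'contact_force': array([0.9248, 0.7094, 0.0673]), 'torque': array([ 0.0354,  0.0384, -0.0585]), 'grasp_force': 0.0, 'gripper_width': 1.0001245221531374}
```

```bash
python3 -c "
import cv2,numpy as np
cv2.imwrite('pics/both0.png',cv2.resize(np.hstack([cv2.imread('pics/scene0.png'),cv2.imread('pics/side0.png')]),(800,300),interpolation=cv2.INTER_AREA))"
```

```text
(no output)
```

View pics/both0.png

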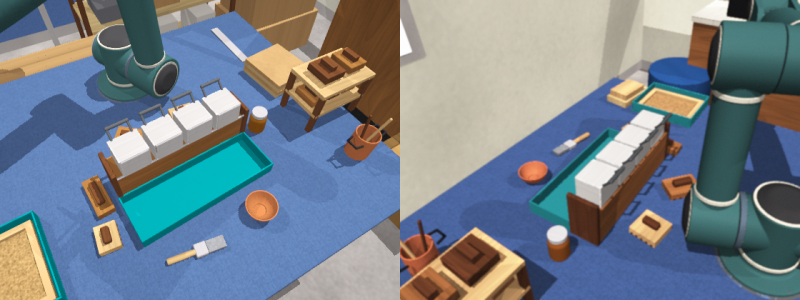

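The pictures show the rack at about x 0.55 with a yaw of about 4°, and the handle bars on the robot side standing above the bin tops. I'll grip each bar from above with the tool pointing down.

```bash
cat >> h.py <<'E'
from scipy.spatial.transform import Rotation as Ro
YAW=4.25; H=np.array([.548,.0125,.145])
def Rz(): return Ro.from_euler('z',YAW,degrees=True).as_matrix()
def rackp(x,y,z): return H+Rz()@np.array([x,y,z])   # relative to hinge middle
def Rt(tilt=0): # tool: x=rack y, y=rack x, z=down
    c=Rz(); return c@np.array([[0,1,0],[1,0,0],[0,0,-1.]])
def rows(p1,R1,n,g=-1):
    s=bot.observe(); p=s["ee_pos"].copy(); R=s["ee_rot"].copy()
    w=Ro.from_matrix(R.T@R1).as_rotvec(degrees=True)
    for i in range(n):
        d=R.T@((p1-p)/(n-i))*100; d=np.round(d,2); r=np.round(w/n,2)
        print([g,*d.tolist(),*r.tolist()]); p=p+R@d/100; R=R@Ro.from_rotvec(r,degrees=True).as_matrix()
E
python3 - <<'E'
from h import *
t=rackp(-.115,-.1725,0);t[2]=.49;print(t);rows(t,Rt(),14)
E
```

```text
[ 0.44609994 -0.16804813  0.49      ]
[-1, 2.37, -2.38, -0.61, -0.0, -0.0, -4.93]
[-1, 2.57, -2.17, -0.61, -0.0, -0.0, -4.93]
[-1, 2.74, -1.94, -0.61, -0.0, -0.0, -4.93]
[-1, 2.9, -1.69, -0.61, -0.0, -0.0, -4.93]
[-1, 3.04, -1.44, -0.61, -0.0, -0.0, -4.93]
[-1, 3.15, -1.17, -0.61, -0.0, -0.0, -4.93]
[-1, 3.24, -0.9, -0.61, -0.0, -0.0, -4.93]
[-1, 3.3, -0.62, -0.61, -0.0, -0.0, -4.93]
[-1, 3.34, -0.33, -0.61, -0.0, -0.0, -4.93]
[-1, 3.36, -0.04, -0.61, -0.0, -0.0, -4.93]
[-1, 3.35, 0.25, -0.61, -0.0, -0.0, -4.93]
[-1, 3.32, 0.54, -0.6, -0.0, -0.0, -4.93]
[-1, 3.26, 0.82, -0.61, -0.0, -0.0, -4.93]
[-1, 3.17, 1.09, -0.6, -0.0, -0.0, -4.93]
```

Request:
{"api": "jog_arm", "payload": {
  "deltas": [
    [[-1, 2.4, -2.4, -1.2, 0, 0, -4.9], [-1, 2.6, -2.2, -1.2, 0, 0, -4.9], [-1, 2.7, -1.9, -1.2, 0, 0, -4.9], [-1, 2.9, -1.7, -1.2, 0, 0, -4.9], [-1, 3.0, -1.4, -1.2, 0, 0, -4.9], [-1, 3.1, -1.2, -1.2, 0, 0, -4.9], [-1, 3.2, -0.9, -1.3, 0, 0, -4.9], [-1, 3.3, -0.6, 0, 0, 0, -4.9]]
  ]
}}

```text
time_s: 1.9
ee_pos: [0.3781, -0.3574, 0.4918]
ee_rot: [[0.429, 0.903, 0.002], [0.903, -0.429, -0.002], [-0.001, 0.003, -1.0]]
contact_force: [-0.4, -0.4, 0.5]
gripper_width: 0.997
grasp_force: 0.0
```

Request:
{"api": "jog_arm", "payload": {
  "deltas": [
    [[-1, 3.3, -0.3, 0, 0, 0, -4.9], [-1, 3.4, 0, 0, 0, 0, -4.9], [-1, 3.3, 0.2, 0, 0, 0, -4.9], [-1, 3.3, 0.5, 0, 0, 0, -4.9], [-1, 3.3, 0.8, 0, 0, 0, -4.9], [-1, 3.2, 1.1, 0, 0, 0, -5.1], [-1, 0, 0, 0, 0, 0, 0], [-1, 0, 0, 0, 0, 0, 0]]
  ]
}}

```text
time_s: 2.7
ee_pos: [0.4467, -0.1691, 0.4899]
ee_rot: [[-0.071, 0.998, 0.0], [0.998, 0.071, -0.0], [-0.0, 0.0, -1.0]]
contact_force: [-0.0, -0.5, 0.7]
gripper_width: 1.0
grasp_force: 0.0
```

```bash
cat >> h.py <<'E'
def wray(p,s,rc):
    f=K(p); u=np.array([rc[1]-p["cx"],rc[0]-p["cy"]]); r=np.hypot(*u); a=r/f
    d=np.array([*(u/max(r,1e-9)*np.sin(a)),np.cos(a)]); T=np.array(p["T_tool_cam"])
    return s["ee_pos"]+s["ee_rot"]@T[:3,3], s["ee_rot"]@T[:3,:3]@d
def watz(p,s,rc,z):
    o,d=wray(p,s,rc); return o+d*(z-o[2])/d[2]
E
python3 - <<'E'
from h import *
np.set_printoptions(precision=4,suppress=True)
s=bot.observe();p=get_image("wrist");cv2.imwrite("pics/w1.png",p["color"])
print(s["ee_pos"],s["ee_rot"],s["joints"],s["contact_force"],s["torque"])
for i in range(1,5):
    print(i,rackp(-.115,[0,.1725,.0575,-.0575,-.1725][i],.098))
    for m in mark_of(p,f"bin{i}_bar")[:3]: print(i,round(m["confidence"],2),np.round(m["location"]),watz(p,s,m["location"],.243))
for q,z in (("rack_hinge",.145),("rack",0),("tray",0)):
    for m in mark_of(p,q)[:1]: print(q,round(m["confidence"],2),watz(p,s,m["location"],z))
E
```

```text
[ 0.4467 -0.1691  0.4899] [[-0.0705  0.9975  0.0002]
 [ 0.9975  0.0705 -0.0003]
 [-0.0003  0.0002 -1.    ]] [-23.7881 -18.7528  98.2309  -0.0092 100.507  -27.8347] [-0.0269 -0.4712  0.6772] [-0.0064 -0.09    0.0449]
1 [0.4205 0.176  0.243 ]
2 [0.4291 0.0613 0.243 ]
3 [ 0.4376 -0.0534  0.243 ]
3 0.72 [ 61. 266.] [ 0.4346 -0.0514  0.243 ]
4 [ 0.4461 -0.168   0.243 ]
4 0.91 [222. 264.] [ 0.4412 -0.1669  0.243 ]
tray 0.81 [0.6429 0.0161 0.    ]
```

View pics/w1.png

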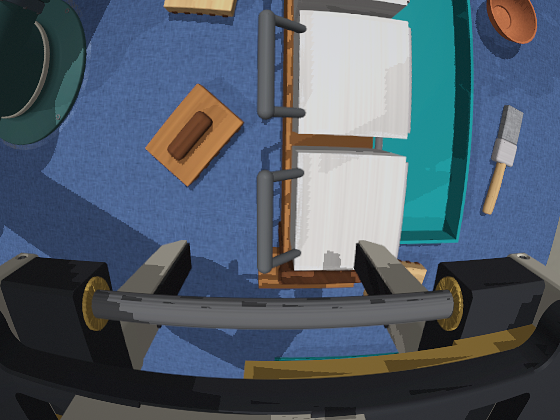

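The wrist view shows bar 4 at column 264, rows 172–270, with its middle at (221, 264), and bar 3 above it at row 61. Both lie about 4 mm nearer the robot than my model has them. I'll come down on bar 4 and close.

Request:
{"api": "jog_arm", "payload": {
  "deltas": [
    [[0.22, 0.2, -0.5, 1.5, 0, 0, 0], [0.22, 0, 0, 2, 0, 0, 0], [0.22, 0, 0, 2, 0, 0, 0], [0.22, 0, 0, 1, 0, 0, 0], [0.22, 0, 0, 1.0, 0, 0, 0], [0.22, 0, 0, 0, 0, 0, 0], [0.22, 0, 0, 0, 0, 0, 0]]
  ],
  "force": 10
}}

```text
time_s: 3.8
ee_pos: [0.4416, -0.1679, 0.4154]
ee_rot: [[-0.07, 0.998, 0.0], [0.998, 0.07, -0.0], [-0.0, 0.0, -1.0]]
contact_force: [-0.5, -0.7, 0.4]
gripper_width: 0.444
grasp_force: 0.0
```

Request:
{"api": "jog_arm", "payload": {
  "deltas": [
    [[1, 0, 0, 0, 0, 0, 0], [1, 0, 0, 0, 0, 0, 0], [1, 0, 0, 0, 0, 0, 0], [1, 0, 0, 0, 0, 0, 0]]
  ],
  "force": 10
}}

```text
time_s: 4.2
ee_pos: [0.4413, -0.1679, 0.4151]
ee_rot: [[-0.07, 0.998, -0.001], [0.998, 0.07, -0.0], [-0.0, -0.001, -1.0]]
contact_force: [-5.8, 0.3, 1.1]
gripper_width: 0.125
grasp_force: 10.0
```

Request:
{"api": "jog_arm", "payload": {
  "deltas": [
    [[1, 0, 0.2, -0.3, 0, 0, 0], [1, 0, 0.2, -0.3, 0, 0, 0], [1, 0, 0.3, -0.3, 0, 0, 0], [1, 0, 0.3, -0.3, 0, 0, 0], [1, 0, 0, 0, 0, 0, 0], [1, 0, 0, 0, 0, 0, 0], [1, 0, 0, 0, 0, 0, 0]]
  ]
}}

```text
time_s: 4.9
ee_pos: [0.4515, -0.1672, 0.4267]
ee_rot: [[-0.07, 0.998, -0.0], [0.998, 0.07, -0.0], [-0.0, -0.0, -1.0]]
contact_force: [-2.4, -2.7, -1.5]
gripper_width: 0.124
grasp_force: 10.0
```

```bash
cat >> h.py <<'E'
H=np.array([.544,.0137,.145])
def feel(n=4):
    ss=[]
    for i in range(n): ss.append(bot.observe()); get_image("side")
    f=np.mean([s["contact_force"] for s in ss],0); t=np.mean([s["torque"] for s in ss],0); p=np.mean([s["ee_pos"] for s in ss],0)
    print("p",p.round(4),"w",ss[0]["gripper_width"],"F",f.round(2),"std",np.std([s["contact_force"] for s in ss],0).round(2),"T",t.round(3))
    b=p-[0,0,.172]; yax=Rz()[:,1]
    print("M about hinge, force at bar:",-(np.cross(b-H,f)@yax).round(3),"force at TCP + T:",-((np.cross(p-H,f)+t)@yax).round(3))
    return p
E
python3 - <<'E'
from h import *
feel()
E
```

```text
p [ 0.4514 -0.1672  0.4267] w 0.1239575924546207 F [-2.24 -2.49 -1.82] std [0.22 0.25 0.6 ] T [-0.487  0.321 -0.016]
M about hinge, force at bar: 0.458 force at TCP + T: 0.517
```

Request:
{"api": "jog_arm", "payload": {
  "deltas": [
    [[1, 0, 0.5, -0.5, 0, 0, 0], [1, 0, 0.6, -0.5, 0, 0, 0], [1, 0, 0.6, -0.5, 0, 0, 0], [1, 0, 0.6, -0.4, 0, 0, 0], [1, 0, 0, 0, 0, 0, 0], [1, 0, 0, 0, 0, 0, 0]]
  ]
}}

```text
time_s: 5.7
ee_pos: [0.4748, -0.1657, 0.4463]
ee_rot: [[-0.07, 0.998, 0.0], [0.998, 0.07, -0.001], [-0.001, 0.0, -1.0]]
contact_force: [-3.8, -5.3, 0.3]
gripper_width: 0.126
grasp_force: 10.0
```

```bash
python3 - <<'E'
from h import *
np.set_printoptions(precision=4,suppress=True)
p=feel(5)
# incremental bar path (cm, rack x / up) from theta .3
f=lambda t:np.array([-.115*np.cos(t)+.098*np.sin(t),.098*np.cos(t)+.115*np.sin(t)])*100
for a in np.arange(.3,1.5,.1): print(round(a+.1,1),(f(a+.1)-f(a)).round(2))
E
```

```text
p [ 0.4747 -0.1657  0.4462] w 0.12640517397660078 F [-2.86 -5.2   0.1 ] std [0.69 0.11 0.7 ] T [-0.949  0.414 -0.018]
M about hinge, force at bar: 0.41 force at TCP + T: 0.483
0.4 [1.31 0.74]
0.5 [1.38 0.61]
0.6 [1.44 0.47]
0.7 [1.48 0.32]
0.8 [1.5  0.17]
0.9 [1.51 0.02]
1.0 [ 1.5  -0.13]
1.1 [ 1.48 -0.28]
1.2 [ 1.45 -0.42]
1.3 [ 1.4  -0.57]
1.4 [ 1.34 -0.7 ]
1.5 [ 1.26 -0.83]
```

Bin 4 is loaded: about 0.45 N m at both lift angles. Tipping it over along the arc.

Request:
{"api": "jog_arm", "payload": {
  "deltas": [
    [[1, -0.1, 1.1, -0.6, 0, 0, 0], [1, -0.1, 1.3, -0.7, 0, 0, 0], [1, 0, 1.4, -0.5, 0, 0, 0], [1, -0.1, 1.5, -0.3, 0, 0, 0], [1, 0, 1.5, -0.2, 0, 0, 0], [1, -0.1, 1.5, 0, 0, 0, 0], [1, 0, 1.5, 0.1, 0, 0, 0], [1, 0, 1.5, 0.3, 0, 0, 0]]
  ]
}}

```text
time_s: 6.75
ee_pos: [0.5884, -0.1612, 0.4655]
ee_rot: [[-0.07, 0.998, 0.001], [0.998, 0.07, 0.001], [0.001, 0.001, -1.0]]
contact_force: [0.3, -0.4, 1.2]
gripper_width: 0.119
grasp_force: 10.0
```

Request:
{"api": "jog_arm", "payload": {
  "deltas": [
    [[1, 0, 1.5, 0.4, 0, 0, 0], [1, 0, 1.4, 0.6, 0, 0, 0], [1, 0, 1.3, 0.7, 0, 0, 0], [1, 0, 0, 0, 0, 0, 0], [-0.2, 0, 0, 0, 0, 0, 0], [-0.2, 0, 0, 0, 0, 0, 0], [-0.2, 0, 0, -1, 0, 0, 0], [-0.2, 0, 0, -3, 0, 0, 0]]
  ]
}}

```text
time_s: 7.55
ee_pos: [0.6293, -0.1588, 0.486]
ee_rot: [[-0.07, 0.998, -0.004], [0.998, 0.07, 0.001], [0.002, -0.004, -1.0]]
contact_force: [0.1, 0.3, 1.2]
gripper_width: 0.418
grasp_force: 0.0
```

Request:
{"api": "jog_arm", "payload": {
  "deltas": [
    [[-0.2, 0, 0, -3.5, 0, 0, 0], [-0.2, 0, -2.0, -2.0, 0, 0, 0], [-0.2, 2, -4.5, 0, 0, 0, 0], [-0.2, 2, -4.5, 0, 0, 0, 0]]
  ]
}}

```text
time_s: 7.95
ee_pos: [0.5156, -0.1263, 0.5434]
ee_rot: [[-0.069, 0.998, 0.0], [0.998, 0.069, -0.0], [-0.0, 0.0, -1.0]]
contact_force: [0.3, 0.2, 0.8]
gripper_width: 0.6
grasp_force: 0.0
```

```bash
python3 - <<'E'
from h import *
np.set_printoptions(precision=4,suppress=True)
p=get_image("scene");cv2.imwrite("pics/s2.png",p["color"])
s=bot.observe();print(s["ee_pos"],s["time_s"]);t=rackp(-.115,-.0575,0);t[2]=.47;print(t);rows(t,Rt(),5,-.2)
E
```

```text
[ 0.5098 -0.1241  0.5452] 8.0
[ 0.4336 -0.0522  0.47  ]
[-0.2, 1.54, -1.42, 1.5, 0.02, 0.01, -0.05]
[-0.2, 1.54, -1.42, 1.5, 0.02, 0.01, -0.05]
[-0.2, 1.55, -1.42, 1.5, 0.02, 0.01, -0.05]
[-0.2, 1.55, -1.42, 1.5, 0.02, 0.01, -0.05]
[-0.2, 1.54, -1.42, 1.51, 0.02, 0.01, -0.05]
```

View pics/s2.png

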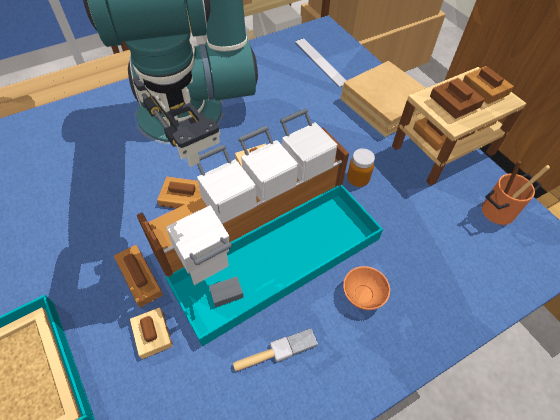

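Bin 4 is tipped over and its weight (dark grey, at about (290, 227)) lies in the tray. Next is bin 3.

Request:
{"api": "jog_arm", "payload": {
  "deltas": [
    [[0.22, 1.9, -1.8, 1.5, 0, 0, 0], [0.22, 1.9, -1.8, 1.5, 0, 0, 0], [0.22, 1.9, -1.8, 1.5, 0, 0, 0], [0.22, 2.0, -1.8, 1.5, 0, 0, 0], [0.22, 0, 0, 0, 0, 0, 0], [0.22, 0, 0, 0, 0, 0, 0]]
  ]
}}

```text
time_s: 8.6
ee_pos: [0.4393, -0.0546, 0.4838]
ee_rot: [[-0.07, 0.998, 0.001], [0.998, 0.07, -0.0], [-0.0, 0.001, -1.0]]
contact_force: [0.7, -0.3, 0.3]
gripper_width: 0.391
grasp_force: 0.0
```

Request:
{"api": "jog_arm", "payload": {
  "deltas": [
    [[0.22, 0.2, -0.6, 2, 0, 0, 0], [0.22, 0, 0, 2, 0, 0, 0], [0.22, 0, 0, 2, 0, 0, 0], [0.22, 0, 0, 0.9, 0, 0, 0], [0.22, 0, 0, 0, 0, 0, 0], [1, 0, 0, 0, 0, 0, 0], [1, 0, 0, 0, 0, 0, 0], [1, 0, 0, 0, 0, 0, 0]]
  ]
}}

```text
time_s: 9.4
ee_pos: [0.4336, -0.0532, 0.4146]
ee_rot: [[-0.07, 0.998, 0.001], [0.998, 0.07, -0.0], [-0.0, 0.001, -1.0]]
contact_force: [0.1, -0.1, 0.2]
gripper_width: 0.181
grasp_force: 0.0
```

Request:
{"api": "jog_arm", "payload": {
  "deltas": [
    [[1, 0, 0.2, -0.3, 0, 0, 0], [1, 0, 0.2, -0.3, 0, 0, 0], [1, 0, 0.3, -0.3, 0, 0, 0], [1, 0, 0.3, -0.3, 0, 0, 0], [1, 0, 0, 0, 0, 0, 0], [1, 0, 0, 0, 0, 0, 0], [1, 0, 0, 0, 0, 0, 0]]
  ]
}}

```text
time_s: 10.1
ee_pos: [0.4434, -0.0525, 0.4258]
ee_rot: [[-0.07, 0.998, -0.0], [0.998, 0.07, -0.0], [-0.0, -0.0, -1.0]]
contact_force: [-3.5, -2.5, 0.2]
gripper_width: 0.125
grasp_force: 10.0
```

```bash
python3 - <<'E'
from h import *
feel(5)
E
```

```text
p [ 0.4434 -0.0525  0.4258] w 0.12516552362614086 F [-3.97 -2.59  0.57] std [0.29 0.34 0.42] T [-0.499  0.673 -0.038]
M about hinge, force at bar: 0.392 force at TCP + T: 0.396
```

Request:
{"api": "jog_arm", "payload": {
  "deltas": [
    [[1, 0, 0.4, -0.4, 0, 0, 0], [1, 0, 0.4, -0.4, 0, 0, 0], [1, 0, 0.4, -0.3, 0, 0, 0], [1, 0, 0, 0, 0, 0, 0], [1, 0, 0, 0, 0, 0, 0], [1, 0, 0, 0, 0, 0, 0], [1, 0, 0, 0, 0, 0, 0]]
  ]
}}

```text
time_s: 11.05
ee_pos: [0.4555, -0.0517, 0.4372]
ee_rot: [[-0.07, 0.998, 0.0], [0.998, 0.07, -0.0], [-0.0, 0.0, -1.0]]
contact_force: [-4.1, -3.3, 3.1]
gripper_width: 0.124
grasp_force: 10.0
```

```bash
python3 - <<'E'
from h import *
feel(5)
E
```

```text
p [ 0.4555 -0.0517  0.4372] w 0.12363402840865823 F [-4.85 -3.78  1.93] std [0.48 0.37 0.69] T [-0.706  0.796  0.021]
M about hinge, force at bar: 0.436 force at TCP + T: 0.47
```

Bin 3 reads about 0.4–0.45 N m, the same as bin 4, so it is loaded too. Tipping it.

Request:
{"api": "jog_arm", "payload": {
  "deltas": [
    [[1, -0.1, 1.0, -0.6, 0, 0, 0], [1, -0.1, 1.4, -0.9, 0, 0, 0], [1, 0, 1.4, -0.7, 0, 0, 0], [1, -0.1, 1.4, -0.5, 0, 0, 0], [1, 0, 1.5, -0.3, 0, 0, 0], [1, -0.1, 1.5, -0.2, 0, 0, 0], [1, 0, 1.5, 0, 0, 0, 0], [1, 0, 1.5, 0.1, 0, 0, 0]]
  ]
}}

```text
time_s: 12.1
ee_pos: [0.5683, -0.0475, 0.4682]
ee_rot: [[-0.07, 0.998, 0.001], [0.998, 0.07, 0.0], [0.0, 0.001, -1.0]]
contact_force: [-1.0, -1.2, -0.9]
gripper_width: 0.127
grasp_force: 10.0
```

Request:
{"api": "jog_arm", "payload": {
  "deltas": [
    [[1, 0, 1.5, 0.3, 0, 0, 0], [1, 0, 1.5, 0.4, 0, 0, 0], [1, 0, 1.4, 0.6, 0, 0, 0], [1, 0, 1.3, 0.7, 0, 0, 0], [1, 0, 0, 0, 0, 0, 0], [-0.2, 0, 0, 0, 0, 0, 0], [-0.2, 0, 0, 0, 0, 0, 0], [-0.2, 0, 0, -1, 0, 0, 0]]
  ]
}}

```text
time_s: 12.9
ee_pos: [0.6241, -0.0438, 0.4569]
ee_rot: [[-0.07, 0.998, -0.002], [0.998, 0.07, 0.0], [0.001, -0.002, -1.0]]
contact_force: [-0.2, -0.3, -1.4]
gripper_width: 0.336
grasp_force: 0.1
```

Request:
{"api": "jog_arm", "payload": {
  "deltas": [
    [[-0.2, 0, 0, -3, 0, 0, 0], [-0.2, 0, 0, -3.5, 0, 0, 0], [-0.2, 0, -2, -2, 0, 0, 0], [-0.2, 2, -4.5, 0, 0, 0, 0], [-0.2, 2, -4.5, 0, 0, 0, 0], [-0.2, 0, 0, 0, 0, 0, 0]]
  ]
}}

```text
time_s: 13.5
ee_pos: [0.5071, -0.0103, 0.5458]
ee_rot: [[-0.071, 0.997, 0.004], [0.997, 0.071, 0.0], [-0.0, 0.004, -1.0]]
contact_force: [0.8, -0.2, -0.2]
gripper_width: 0.601
grasp_force: 0.0
```

```bash
python3 - <<'E'
from h import *
p=get_image("scene");cv2.imwrite("pics/s3.png",p["color"])
s=bot.observe();print(s["ee_pos"],s["time_s"],rackp(-.115,.0575,0))
E
```

```text
[ 0.50909869 -0.01090224  0.54524947] 13.55 [0.42505499 0.06251941 0.145     ]
```

View pics/s3.png

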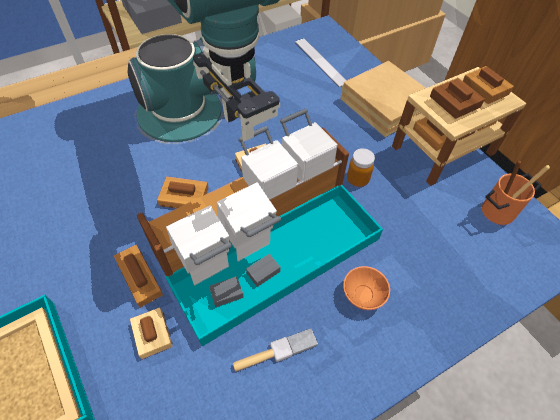

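Both weights are in the tray, at about (292, 227) and (270, 263). Bins 3 and 4 are tipped over, bins 1 and 2 stand upright, and the gripper is clear. Only two bins are loaded and both have been found, so bins 1 and 2 need no feeling.

```bash
python3 -c "
from station import bot
print(bot.hand_in())"
```

```text
the job is handed in; nothing more can be done
None
```

I tipped the two loaded bins, 3 and 4, and both weights lie in the tray; bins 1 and 2 stand upright (I didn't feel them, as both weights were already found), the jar and printing block weren't touched, and the job was handed in at about 14 s, with no verdict returned.

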